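# Take the bayonet filter cap off a culture vessel and park it in its dish

## Robot

A 7-joint arm with a two-finger parallel gripper is mounted at the origin on the work surface. World frame = base frame: x ahead of the robot, y to its left, z up, the work surface at z = 0. Lengths are in m, angles in rad, forces in N, time in s.
With the tool pointing down it reaches from about 0.425 to 0.925 m from the base axis. Payload 6.8 kg.
Tool frame: the origin (TCP) lies between the finger pads; the fingertips stand 17 mm ahead of it and the grasp point (between the pads) lies 2 mm behind it; z points along the fingers, x is the direction in which the jaws open and shut, and the axes are right-handed (so a half turn about z gives the same grasp; the last joint's range is limited). The gripper opens to 85 mm and grips with 20 to 120 N. Pads are 22 mm wide; open, the fingers measure 114 mm over their backs; the gripper's body (76 mm by 85 mm) begins 54 mm behind the grasp point. The pads swing forward as they close: fully open they stand 13 mm farther back than shut.
Start: joints at [-1.358, 0.477, 0.022, 1.555, -0.011, 1.109, -0.083], TCP at [0.213, 0.641, 0.248] pointing down, gripper open.
Joint ranges: [-2.96, 2.96], [-0.34, 2.1], [-1.41, 1.46], [0.24, 2.44], [-1.37, 4.51], [0.17, 1.92], [-2.96, 2.96]. Speed limits (rad/s): [2.39, 2.39, 3.14, 3.14, 3.14, 3.14, 3.14].

## Interface

Orientations are given as a unit quaternion [w, x, y, z].
In Python, from station import readout, read_camera, get_calibration, bot, models gives the robot as it stands.
- The arm moves only by the tool carry_out, never from a script. Its argument "deltas" is a list of rows, each a list of 2 entries, a list of its own where there are three numbers: the shift along the tool's x, y, z in cm, then the turn about the tool's z in degrees. A call has 1 to 10 rows; each row is the pose to reach, as a shift and turn from the pose measured when the call began, along the tool's axes at that moment; what a row does not reach only later rows make up. A row lasts 1/8 s, in which the tool goes at most 62.5 mm and 10.7 degrees, less where a joint would pass 70% of its speed; a pose out of reach is approached as far as the arm can. A call with a gripper value outside its range is refused whole. "hand" is the opening, from 0 (shut) to 1 (fully open), set as the call begins (left out, the last holds). The fingers move at their own pace and stop on an object; "newtons" is the grip in N (left out, the last holds). Time passes only in rows, so rows that repeat a pose let the fingers close. It gives the time, the measured TCP pose, the force and the opening at its end, in the units of the state.
- readout.get_obs(): the state, without advancing time (a new reading comes with each control period).
- read_camera(name): name is "side" or "top"; returns the picture (400x640x3 uint8, red, green, blue); there is no depth.
- get_calibration(name): a dict with "fov_y" (degrees; the focal length in pixels is half the picture's height over the tangent of half this angle, whatever the lens; pixels are square), "cx", "cy" (the principal point, pixels), "world_from_camera" (4x4, takes a point from camera to world coordinates). Camera axes: x right, y down, z forward; pixel columns grow to the right and rows downward; lengths in m; the calibration is good to about 2 mm. A picture is of the moment at which its call begins. get_calibration takes no time and is no camera call.
- bot.hand_in(): hands the job in, once; it reports no verdict.
Trained networks look in the newest picture that a camera, given by its name, has taken for a name from the list of things; names that differ only in an ending like _2 or _b are one class to them, and where a whole thing is asked for, a point or a joint stands for the part that bears it (a point fixed in the world has none). Each returns a list of dicts, best first, with "score" (0 to 1); they miss things now and then, are a little off and sometimes report something else, mostly with a low value. They report only what shows in the picture. A call takes as long as a camera call. They do not tell look-alikes from the thing itself.
- models.spot_in(query, camera): "centre" ([row, column] in pixels, amid what is visible of it).
The state is a dict: "t": time; "q": joint angles; "joint_vel": joint speeds; "joint_torque": joint torques, N m; "eef_pos": TCP position; "tool_rot": TCP orientation; "contact_force": force on the tool from outside, world axes, zero at the start; "torque": the same for the moment, N m; "gripper_width": opening from 0.0 (shut) to 1.0 (fully open).
Only numpy, scipy, OpenCV 4.12 (cv2) and the standard library are available. Lean on these libraries where they do the work, as an engineer would, in place of code of your own. Each camera call takes 0.05 s, during which the arm holds its last target. There are 200 camera calls.

## Task

Take the filter cap off the steel culture vessel: push the release button beside its neck all the way down (it stays down), turn the cap anticlockwise by its grip bar until you feel it come up against its stop, at most a quarter turn, and lift it straight off. Then set it gently down, upright and flat, in the empty low-rimmed steel dish and let go. Never force the button, the cap or the neck (a jammed cap is not to be pulled or wrenched), and leave the jars and the other things where they are.

Things in the scene. Friction and masses are not known exactly. Their poses are not given: they have to be found in the camera images.
- vessel: Squat round steel vessel, fixed to the table: body 150 mm across, 58 mm high; on top a neck ring 116 mm across, its top 76 mm above the table. Origin: centre of its underside, on the neck's axis; z up. 95 mm from the axis, 33 degrees anticlockwise (from above) from its x axis, a tower 40 mm wide and 60 mm high carries the release button.
- neck (a point): Centre of the neck's top, on its axis. Inside, two claws of a collar hold down the cap's lugs; a sprung plate pushes the cap up with about 8 N. The collar's setting is not measured: after 54 to 90 degrees anticlockwise the lugs meet a hard stop (about 0.4 N m per degree), and only in the last 4 degrees before it are they free to rise. Until then turning takes under 0.3 N m.
- cap: Black bayonet cap, about 180 g. Origin: centre of its underside (62 mm above the table while locked); z up. Plug 65 mm across, two lugs (both ways along its x axis) out to 84 mm; rim disc 82 mm across, 17 to 27 mm up. Locked, its x axis lies along the vessel's to 2 degrees. 20 mm of lift clears the neck. Wrenching it at a stop (over 1.2 N m) or pulling it while held (over 40 N) damages the neck.
- cap_grip (a point): Middle of the cap's upright grip bar, on the cap's axis 41 mm above its underside. The bar is 46 mm long (cap's x axis), 16 mm thick (y) and 28 mm high, from the disc's top at 27 mm to 55 mm above the underside. In the neck the cap can give down by 3 mm; once freed, the sprung plate lifts it by 4 mm.
- release (a joint): Release button, in m: 0 to 0.0015 up (locked, a pin bars the cap's lug), 0.010 fully down (pin out of the way). It resists with about 5 N of friction, stops hard at the bottom, and stays where it is left. More than 40 N on it is too much.
- release_top (a point): Centre of the top face of the release button: a dark steel round button 24 mm across standing up from the tower, its top about 80 mm above the table when up. Pressed straight down.
- dish: Low round steel dish, fixed to the table, empty: 112 mm across, flat floor 6 mm above the table, rim 15 mm above the table and 100 mm across inside. Origin: centre of its underside on the table. The cap stands inside the rim on its plug; letting it fall in from more than 10 mm, or pushing it down with more than 60 N, is too rough.
- jar_small: Small amber jar with black lid, 60 mm across, 95 mm high, loose; origin at the centre of its underside. Leave alone.
- jar0: Amber jar with black lid, 72 mm across, 150 mm high, loose, at the left of the work; origin at the centre of its underside. Leave alone.
- jar1: As jar0, also at the left. Leave alone.
- jar2: As jar0, at the right. Leave alone.
- cup: Steel cup, 72 mm across, 85 mm high, loose, at the right; origin at the centre of its underside. Leave alone.
- spare_lid: Black flat lid without a grip, 60 mm across, 16 mm high, loose on the table; origin at the centre of its underside. Leave alone.
- spatula: Flat spatula 200 mm long, lying at the far side of the work; origin on its underside near its middle. Leave alone.
Things that resemble listed ones, but are neither listed nor needed, are in the scene too. What is shaped like the vessel but green or orange is not meant.

How it is judged:
On the way, in this order (a step that is already met when the one before it is completed fails the run):
1. the release button is pressed fully down while the cap is still locked (value of joint release above 0.008 m and angle between the x axis of cap and the x axis of vessel, either way round below 0.2 rad), for 0.1 s.
2. the cap is turned anticlockwise to its gaps in the neck, button still down (angle between the x axis of cap and the x axis of vessel, either way round above 0.85 rad and z of cap in the frame of vessel below 0.072 m and horizontal distance between cap and vessel below 0.006 m and value of joint release above 0.008 m), for 0.1 s.
3. the cap is lifted straight up off the neck, upright (z of cap in the frame of vessel above 0.085 m and horizontal distance between cap and vessel below 0.03 m and angle between cap's own z axis and vertical below 0.3 rad).
At the end, for the whole second after the job is handed in: The cap stands upright (within 3 degrees) and at rest on the floor of the dish, inside its rim (its axis within 12 mm of the dish's), let go, and the release button is still down (horizontal distance between cap and dish below 0.012 m and height (world z) of cap between 0.003 and 0.009 m and angle between cap's own z axis and vertical below 0.06 rad and linear speed of cap below 0.02 m/s and contact force between cap and dish above 0.5 N and value of joint release above 0.008 m); the robot touches nothing.
It fails at once if the button is pressed with more than 40 N (contact force between anything else and release above 40 N).
It fails at once if more than 70 N of contact forces between cap and vessel: wrenched against a stop or pulled while held (contact force between cap and vessel above 70 N).
It fails at once if the cap is pushed into the dish with more than 60 N (contact force between cap and dish above 60 N).
It fails at once if the cap is dropped or thrown into the dish (arrives faster than 0.5 m/s) (horizontal distance between cap and dish below 0.05 m and height (world z) of cap below 0.03 m and linear speed of cap above 0.5 m/s).
It fails at once if a bystander is moved by more than 20 mm (distance of any of jar_small, jar0, jar1, jar2, cup, spare_lid, spatula from where it was at the start of the episode above 0.02 m).
It also fails if it takes over 72 s, if anything falls off the work surface, if the arm or the gripper's body presses on something with over 40 N, if the wrist force passes 120 N, or if a joint passes its speed limit or range.

## Working session

There is one attempt and no reset: what is moved stays moved. The work goes in short steps, Python scripts to look and compute and a tool call to move; the robot and the scene stay as the last step left them, time stands still between calls to the robot, and variables do not carry over. Pictures are saved under pics/ and viewed, about 8 in all and at most 12, crops included, and the job is handed in when it is done.

Besides the shell and the picture viewer there is one more tool, called after "Emit:" by a JSON object that holds its "fn" and its "kwargs", one argument or row to a line. carry_out: Moves the arm, as the interface text tells. Its arguments: {"type":"object","properties":{"deltas":{"type":"array"},"hand":{"type":"number"},"newtons":{"type":"number"}},"required":["deltas"]}

```bash
mkdir -p pics
cat > h.py <<'E'
import numpy as np, cv2
from station import readout, read_camera, get_calibration, bot, models
def shot(n,f):
    im=read_camera(n); cv2.imwrite(f'pics/{f}.png',im[:,:,::-1]); return im
def ray(n,rc):
    c=get_calibration(n); f=200/np.tan(np.radians(c['fov_y'])/2); T=np.array(c['world_from_camera'])
    d=T[:3,:3]@np.array([(rc[1]-c['cx'])/f,(rc[0]-c['cy'])/f,1]); return T[:3,3],d
def at(n,rc,z):
    o,d=ray(n,rc); return o+d*(z-o[2])/d[2]
def px(n,p):
    c=get_calibration(n); f=200/np.tan(np.radians(c['fov_y'])/2); T=np.linalg.inv(np.array(c['world_from_camera']))
    q=T[:3,:3]@np.array(p)+T[:3,3]; return np.array([c['cy']+f*q[1]/q[2],c['cx']+f*q[0]/q[2]])
E
python3 - <<'E'
from h import *
np.set_printoptions(precision=3,suppress=True)
a=shot('top','top0');b=shot('side','side0')
for n in('top','side'):
    c=get_calibration(n);print(n,c['fov_y'],c['cx'],c['cy'],np.array(c['world_from_camera']).round(3).tolist())
Z=dict(vessel=.04,cap=.08,cap_grip=.103,release_top=.08,dish=.01,jar_small=.05,jar0=.1,cup=.05,spare_lid=.01,spatula=.0)
for q,z in Z.items():
  for n in('top','side'):
    for r in models.spot_in(q,n)[:4]: print(q,n,np.round(r['centre']),round(r['score'],2),at(n,r['centre'],z)[:2])
print(readout.get_obs())
cv2.imwrite('pics/both.png',cv2.resize(np.vstack([a,b])[:,:,::-1],(640,800))[:,:])
E
```

```text
top 45.27958257021064 331.4827042337888 200.39472007921356 [[0.001, -0.997, 0.073, 0.431], [-1.0, -0.001, 0.002, -0.01], [-0.002, -0.073, -0.997, 1.394], [0.0, 0.0, 0.0, 1.0]]
side 55.95398686948471 320.9609115002303 192.88939372139228 [[0.94, -0.243, 0.241, 0.3], [-0.342, -0.664, 0.665, -0.68], [-0.002, -0.707, -0.707, 0.83], [0.0, 0.0, 0.0, 1.0]]
vessel top [202. 278.] 0.91 [0.526 0.145]
vessel top [265. 385.] 0.81 [ 0.349 -0.157]
vessel top [277. 246.] 0.67 [0.316 0.231]
vessel side [177. 300.] 0.69 [0.533 0.152]
vessel side [178. 224.] 0.65 [0.31  0.225]
vessel side [277. 265.] 0.58 [ 0.343 -0.163]
cap top [194. 261.] 0.94 [0.544 0.187]
cap side [159. 298.] 0.64 [0.539 0.192]
cap_grip top [196. 260.] 0.91 [0.538 0.186]
cap_grip side [162. 299.] 0.57 [0.53  0.147]
release_top top [258. 222.] 0.47 [0.369 0.291]
release_top side [150. 238.] 0.6 [0.372 0.297]
release_top side [240. 288.] 0.58 [ 0.422 -0.102]
dish top [184. 394.] 0.56 [ 0.58  -0.187]
dish side [115. 285.] 0.2 [0.594 0.544]
jar_small top [148. 327.] 0.68 [0.68  0.005]
jar_small top [234. 494.] 0.17 [ 0.434 -0.461]
jar_
[... 442 characters left out ...]
-0.462]
spare_lid top [222. 326.] 0.68 [0.469 0.008]
spare_lid side [223. 292.] 0.61 [0.459 0.007]
spatula top [133. 386.] 0.87 [ 0.734 -0.168]
spatula side [244. 403.] 0.58 [ 0.725 -0.163]
spatula side [221. 290.] 0.33 [0.46  0.023]
{'t': 1.1, 'q': array([-1.358,  0.477,  0.022,  1.555, -0.011,  1.109, -0.083]), 'joint_vel': array([ 0.   ,  0.003, -0.001, -0.001,  0.   ,  0.001,  0.001]), 'joint_torque': array([ -0.   , -59.634,   1.606, -28.156,   0.012,   0.002,   0.   ]), 'eef_pos': array([0.213, 0.641, 0.248]), 'tool_rot': array([0.   , 0.811, 0.585, 0.   ]), 'contact_force': array([-0.892, -0.687,  0.2  ]), 'torque': array([ 0.001,  0.02 , -0.023]), 'gripper_width': 0.9991706982180019}
```

View pics/top0.png

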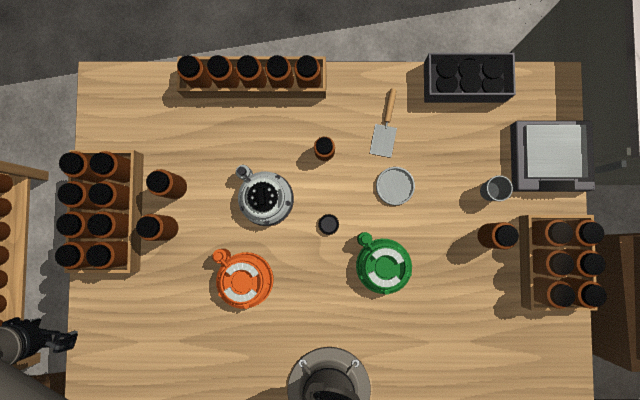

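View pics/side0.png

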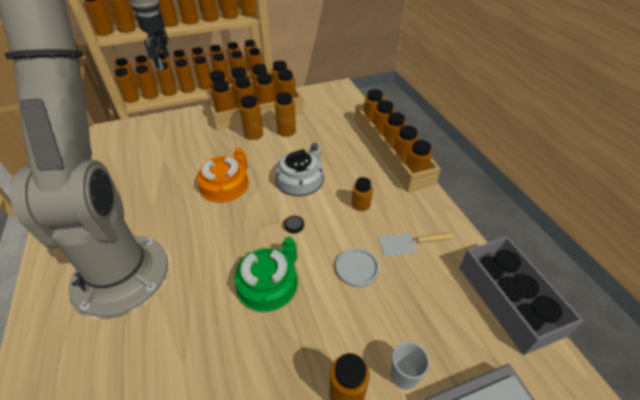

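The top view shows three vessel-shaped things: steel at (198,265), orange at (280,244) and green at (265,385). The steel one with the black cap fits the description. The dish is at (187,394). I'll confirm both in an enlarged crop.

Run:
```python
from h import *
a=cv2.imread('pics/top0.png');b=cv2.imread('pics/side0.png')
A=cv2.resize(a[155:235,225:305],(400,400),interpolation=cv2.INTER_CUBIC)
B=cv2.resize(b[135:205,265:335],(400,400),interpolation=cv2.INTER_CUBIC)
cv2.imwrite('pics/crop1.png',np.hstack([A,B]))
```

```text
(no output)
```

View pics/crop1.png

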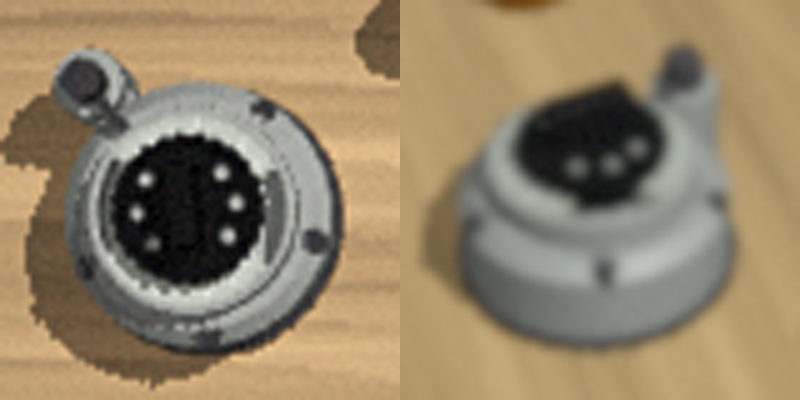

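The crop confirms the steel vessel with the black cap. Its button is near top pixel (171.5,241.5), the disc near (197,263), and the grip bar lies roughly along the image column. Next I'll measure these finely.

Run:
```python
from h import *
np.set_printoptions(precision=4,suppress=True)
a=cv2.imread('pics/top0.png')
S=10
g=cv2.resize(cv2.cvtColor(a,6)[155:235,225:305],None,fx=S,fy=S,interpolation=cv2.INTER_CUBIC)
P=lambda x,y:((y+.5)/S-.5+155,(x+.5)/S-.5+225)
def blobs(m,lo,hi):
    n,l,s,c=cv2.connectedComponentsWithStats(m.astype(np.uint8))
    return [(c[i],s[i,4]) for i in range(1,n) if lo<s[i,4]<hi]
mask=np.zeros_like(g);cv2.circle(mask,(380,420),140,1,-1)
D=[at('top',P(*c),.089) for c,s in blobs((g>110)&(mask>0),100,2500)]
D=np.array(D);print('dots',D,D.mean(0))
for c,s in blobs(g<60,1500,60000): print('dark',P(*c),s,'z.08',at('top',P(*c),.08)[:2],'z.089',at('top',P(*c),.089)[:2])
# dish
q=a[155:225,360:430].astype(int)
b=np.abs(q[:,:,2]-q[:,:,0])<25
n,l,s,c=cv2.connectedComponentsWithStats(b.astype(np.uint8));i=1+s[1:,4].argmax()
cs,_=cv2.findContours((l==i).astype(np.uint8),0,1);(x,y),r=cv2.minEnclosingCircle(max(cs,key=len));e=cv2.fitEllipse(max(cs,key=len));print(x,y,r,e,s[i],c[i])
print('dish',at('top',(y+155,x+360),.015),at('top',(e[0][1]+155,e[0][0]+360),.015))
# vessel body circle at z=.058
m=(np.abs(a[155:235,225:305].astype(int)[:,:,2]-a[155:235,225:305].astype(int)[:,:,0])<25)
cs,_=cv2.findContours(m.astype(np.uint8),0,1);k=max(cs,key=cv2.contourArea);print('v',cv2.boundingRect(k))
for n,z in(('button',.08),):
    pass
b=cv2.imread('pics/side0.png');print(px('side',list(D.mean(0))))
```

```text
dots [[0.5575 0.1641 0.089 ]
 [0.5539 0.2056 0.089 ]
 [0.5411 0.1559 0.089 ]
 [0.5352 0.2101 0.089 ]
 [0.5231 0.16   0.089 ]] [0.5422 0.1792 0.089 ]
dark (np.float64(171.8855145631068), np.float64(242.09058252427184)) 5150 z.08 [0.6061 0.2396] z.089 [0.605  0.2379]
dark (np.float64(221.72925849991458), np.float64(272.7656330087135)) 5853 z.08 [0.4687 0.1535] z.089 [0.4685 0.1524]
34.69130325317383 30.589855194091797 19.458633422851562 ((34.767845153808594, 30.61400032043457), (37.42170715332031, 38.07084274291992), 64.71331024169922) [  16   12   39   39 1172] [34.7628 30.6126]
dish [ 0.5752 -0.1897  0.015 ] [ 0.5752 -0.1899  0.015 ]
v (11, 10, 58, 61)
[158.5333 299.8067]
```

Emit:
{"fn": "carry_out", "kwargs": {
  "deltas": [
    [[-2.5, 5, 0], 10],
    [[-5, 10, 0], 20],
    [[-7.6, 15.1, 0], 30],
    [[-10.1, 20.1, 0], 40],
    [[-12.6, 25.1, 0], 50],
    [[-15.1, 30.2, 0], 60],
    [[-17.7, 35.2, 0], 70],
    [[-20.2, 40.2, 0], 80],
    [[-22.7, 45.3, 0], 90],
    [[-25.2, 50.3, 0], 100]
  ],
  "hand": 0
}}

```text
t: 2.35
eef_pos: [0.6119, 0.2417, 0.2486]
tool_rot: [-0.0, 0.969, -0.248, 0.0]
contact_force: [0.5, 1.2, 0.4]
gripper_width: -0.006
```

```bash
cat > st.py <<'E'
from h import *
from scipy.spatial.transform import Rotation as R
import sys
np.set_printoptions(precision=4,suppress=True)
o=readout.get_obs()
M=R.from_quat(np.roll(o['tool_rot'],-1)).as_matrix()
print('t',o['t'],'p',o['eef_pos'],'x',np.degrees(np.arctan2(M[1,0],M[0,0])).round(2),'z',M[:,2],'q',o['q'],'F',o['contact_force'],'T',o['torque'],'w',o['gripper_width'])
if len(sys.argv)>4:
    t=np.array(list(map(float,sys.argv[1:4])));print('shift cm',M.T@(t-o['eef_pos'])*100,'turn',(np.degrees(np.arctan2(M[1,0],M[0,0]))-float(sys.argv[4])))
E
python3 st.py .611 .243 .12 -83.5
```

```text
t 2.35 p [0.6119 0.2417 0.2486] x -28.68 z [ 0.0005  0.0006 -1.    ] q [-0.8425  0.4883  0.5284  1.6266 -0.2691  1.0993 -0.7426] F [0.526  1.1858 0.3692] T [ 0.0232 -0.0398  0.0004] w -0.006041972407242235
shift cm [-0.1422 -0.0635 12.8585] turn 54.81658294195907
```

Emit:
{"fn": "carry_out", "kwargs": {
  "deltas": [
    [[-0.1, 0, 2.5], 10],
    [[-0.1, -0.1, 5], 20],
    [[-0.1, -0.1, 7.5], 30],
    [[-0.1, -0.1, 10], 40],
    [[-0.1, -0.1, 12], 50],
    [[-0.1, -0.1, 12.5], 55],
    [[-0.1, -0.1, 12.5], 55]
  ]
}}

```text
t: 3.22
eef_pos: [0.6112, 0.2433, 0.1229]
tool_rot: [0.0, 0.745, -0.667, -0.0]
contact_force: [0.6, -0.3, 0.2]
gripper_width: 0.003
```

```bash
python3 - <<'E'
from h import *
a=shot('top','top1');b=shot('side','side1')
A=cv2.resize(a[150:230,220:300],(400,400),interpolation=cv2.INTER_CUBIC)
B=cv2.resize(b[105:205,260:360],(400,400),interpolation=cv2.INTER_CUBIC)
cv2.imwrite('pics/crop2.png',np.hstack([A,B])[:,:,::-1])
print(px('side',[.611,.243,.08]),px('side',[.5384,.1829,.117]),px('top',[.611,.243,.08]))
E
python3 st.py .611 .243 .102 -83.5
```

```text
[144.0857643 314.1920956] [150.89105846 297.85518441] [170.13976744 240.87642693]
t 3.325 p [0.6118 0.2433 0.1239] x -83.57 z [ 0.0009  0.0008 -1.    ] q [-0.9408  0.6809  0.6876  1.7347 -0.5275  0.9179 -1.4916] F [-0.6189  0.5968  0.7436] T [-0.0356 -0.0399 -0.0271] w -0.004272424449749241
shift cm [0.0224 0.0824 2.1918] turn -0.0653465481240687
```

View pics/crop2.png

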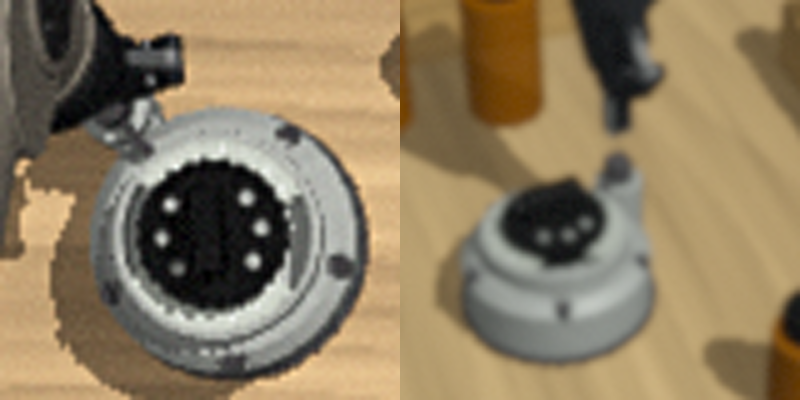

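The closed tips stand right above the button: side view tip at (137,314), button at (145,314). Pressing in small steps.

Emit:
{"fn": "carry_out", "kwargs": {
  "deltas": [
    [[0, 0.1, 1], 0],
    [[0, 0.1, 2], 0],
    [[0, 0.1, 2.3], 0],
    [[0, 0.1, 2.5], 0],
    [[0, 0.1, 2.7], 0],
    [[0, 0.1, 2.8], 0],
    [[0, 0.1, 2.9], 0],
    [[0, 0.1, 3], 0]
  ]
}}

```text
t: 4.32
eef_pos: [0.611, 0.2432, 0.0943]
tool_rot: [-0.001, 0.746, -0.666, 0.0]
contact_force: [-1.9, -0.1, 5.0]
gripper_width: 0.001
```

Emit:
{"fn": "carry_out", "kwargs": {
  "deltas": [
    [[0, 0, 0.1], 0],
    [[0, 0, 0.2], 0],
    [[0, 0, 0.3], 0],
    [[0, 0, 0.4], 0],
    [[0, 0, 0.5], 0]
  ]
}}

```text
t: 4.95
eef_pos: [0.611, 0.2432, 0.0892]
tool_rot: [-0.001, 0.746, -0.666, 0.0]
contact_force: [-1.1, -1.5, 4.9]
gripper_width: 0.005
```

Emit:
{"fn": "carry_out", "kwargs": {
  "deltas": [
    [[0, 0, 0.05], 0],
    [[0, 0, 0.1], 0],
    [[0, 0, 0.15], 0]
  ]
}}

```text
t: 5.32
eef_pos: [0.6111, 0.2432, 0.0877]
tool_rot: [-0.001, 0.746, -0.666, 0.0]
contact_force: [-0.7, 0.2, 5.0]
gripper_width: -0.003
```

Emit:
{"fn": "carry_out", "kwargs": {
  "deltas": [
    [[0, 0, 0.05], 0],
    [[0, 0, 0.1], 0]
  ]
}}

```text
t: 5.58
eef_pos: [0.6111, 0.2432, 0.087]
tool_rot: [-0.001, 0.746, -0.666, 0.0]
contact_force: [-1.7, -1.0, 8.8]
gripper_width: -0.001
```

Emit:
{"fn": "carry_out", "kwargs": {
  "deltas": [
    [[0, 0, 0.05], 0],
    [[0, 0, 0.05], 0]
  ]
}}

```text
t: 5.82
eef_pos: [0.6111, 0.2432, 0.087]
tool_rot: [-0.001, 0.746, -0.666, -0.0]
contact_force: [-2.8, 0.3, 8.8]
gripper_width: 0.003
```

Emit:
{"fn": "carry_out", "kwargs": {
  "deltas": [
    [[0, 0, 0.1], 0],
    [[0, 0, 0.15], 0],
    [[0, 0, 0.15], 0]
  ]
}}

```text
t: 6.2
eef_pos: [0.6112, 0.2433, 0.0868]
tool_rot: [-0.001, 0.746, -0.666, -0.0]
contact_force: [-5.1, -0.1, 14.6]
gripper_width: -0.0
```

The button is against its bottom stop: no more travel while the force rises to 14.6 N. Now up and over the cap.

Emit:
{"fn": "carry_out", "kwargs": {
  "deltas": [
    [[0, 0, -2], 0],
    [[0, 0, -5], 0],
    [[0, 0, -7.5], 0],
    [[0, 0, -7.5], 0]
  ],
  "hand": 0.55
}}

```text
t: 6.7
eef_pos: [0.6127, 0.2434, 0.1642]
tool_rot: [-0.003, 0.746, -0.666, 0.001]
contact_force: [0.1, 0.6, -0.9]
gripper_width: 0.549
```

```bash
python3 st.py .5384 .1829 .140 -83.5
```

```text
t 6.7 p [0.6127 0.2434 0.1642] x -83.58 z [ 0.0053  0.0043 -1.    ] q [-0.9629  0.6342  0.7215  1.7118 -0.4941  0.9784 -1.5158] F [ 0.1173  0.6409 -0.8745] T [-0.0206 -0.0247 -0.0218] w 0.5491073282006593
shift cm [5.1893 8.0702 2.3506] turn -0.08128688655257577
```

Emit:
{"fn": "carry_out", "kwargs": {
  "deltas": [
    [[1.7, 2.7, 0.2], 0],
    [[3.5, 5.4, 0.5], 0],
    [[5.2, 8.1, 1], 0],
    [[5.2, 8.1, 2], 0],
    [[5.2, 8.1, 2], 0]
  ]
}}

```text
t: 7.32
eef_pos: [0.5377, 0.1832, 0.1425]
tool_rot: [-0.003, 0.746, -0.666, 0.0]
contact_force: [0.5, 0.6, 0.3]
gripper_width: 0.549
```

```bash
python3 st.py .5384 .1829 .111 -83.5;  python3 - <<'E'
from h import *
a=shot('top','top2');b=shot('side','side2')
A=cv2.resize(a[150:230,220:300],(400,400),interpolation=cv2.INTER_CUBIC)
B=cv2.resize(b[105:205,250:350],(400,400),interpolation=cv2.INTER_CUBIC)
cv2.imwrite('pics/crop3.png',np.hstack([A,B])[:,:,::-1])
E
```

```text
t 7.325 p [0.5377 0.1832 0.1425] x -83.55 z [ 0.0041  0.0037 -1.    ] q [-0.9908  0.5242  0.7372  1.9504 -0.4724  0.8393 -1.4558] F [0.4965 0.6375 0.3312] T [-0.0263 -0.0329 -0.0024] w 0.5488927757002859
shift cm [ 0.0463 -0.0487  3.1462] turn -0.053312877423906
```

View pics/crop3.png

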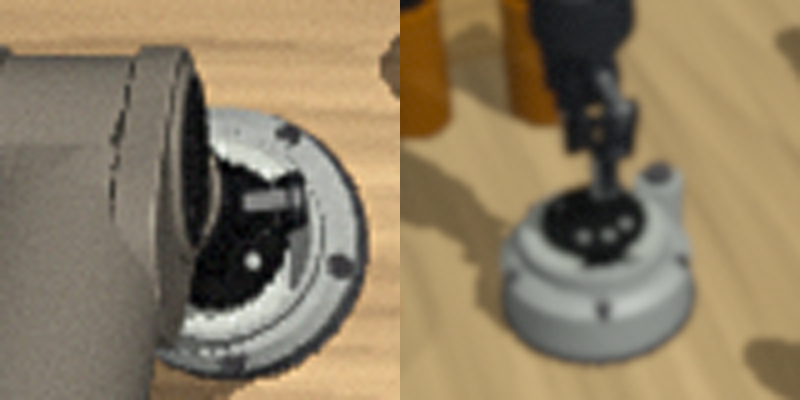

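Emit:
{"fn": "carry_out", "kwargs": {
  "deltas": [
    [[0.05, -0.05, 1.5], 0],
    [[0.05, -0.05, 2.5], 0],
    [[0.05, -0.05, 3.1], 0],
    [[0.05, -0.05, 3.1], 0]
  ]
}}

```text
t: 7.92
eef_pos: [0.5391, 0.1829, 0.1116]
tool_rot: [-0.003, 0.746, -0.666, 0.001]
contact_force: [0.1, 0.1, -0.6]
gripper_width: 0.552
```

Emit:
{"fn": "carry_out", "kwargs": {
  "deltas": [
    [[0, 0, 0], 0],
    [[0, 0, 0], 0],
    [[0, 0, 0], 0],
    [[0, 0, 0], 0],
    [[0, 0, 0], 0],
    [[0, 0, 0], 0]
  ],
  "hand": 0,
  "newtons": 45
}}

```text
t: 8.68
eef_pos: [0.5394, 0.1827, 0.112]
tool_rot: [-0.003, 0.746, -0.666, 0.001]
contact_force: [-0.3, -0.9, 6.1]
gripper_width: 0.179
```

```bash
python3 st.py
```

```text
t 8.675 p [0.5394 0.1827 0.112 ] x -83.56 z [ 0.0053  0.0034 -1.    ] q [-0.9581  0.568   0.6993  1.9652 -0.5144  0.7846 -1.4215] F [-0.3427 -0.8566  6.0727] T [-0.413   0.2457  0.0394] w 0.1791140084747169
```

Gripped, opening 15 mm, with small side forces. Turning anticlockwise (tool negative).

Emit:
{"fn": "carry_out", "kwargs": {
  "deltas": [
    [[0, 0, 0], -4],
    [[0, 0, 0], -8],
    [[0, 0, 0], -12],
    [[0, 0, 0], -16],
    [[0, 0, 0], -20],
    [[0, 0, 0], -24]
  ]
}}

```text
t: 9.43
eef_pos: [0.5398, 0.1832, 0.1121]
tool_rot: [-0.003, 0.868, -0.496, 0.002]
contact_force: [0.7, -0.3, -0.5]
gripper_width: 0.173
```

```bash
python3 st.py .5384 .1829 .111 -83.5
```

```text
t 9.425 p [0.5398 0.1832 0.1121] x -59.45 z [ 0.0061  0.0042 -1.    ] q [-0.8807  0.5352  0.5871  1.9601 -0.4244  0.7617 -1.0846] F [ 0.7453 -0.3321 -0.5389] T [ 0.1162 -0.1384 -0.1877] w 0.17289144863427025
shift cm [-0.0474  0.1376  0.1073] turn 24.048328535126416
```

Emit:
{"fn": "carry_out", "kwargs": {
  "deltas": [
    [[0, 0, 0], -4],
    [[0, 0, 0], -8],
    [[0, 0, 0], -12],
    [[0, 0, 0], -16],
    [[0, 0, 0], -20],
    [[0, 0, 0], -24]
  ]
}}

```text
t: 10.18
eef_pos: [0.5402, 0.1829, 0.1121]
tool_rot: [-0.003, 0.953, -0.304, 0.003]
contact_force: [0.6, -1.9, 0.1]
gripper_width: 0.175
```

```bash
python3 st.py
```

```text
t 10.175 p [0.5402 0.1829 0.1121] x -35.4 z [ 0.0069  0.0042 -1.    ] q [-0.7998  0.5105  0.4758  1.9548 -0.3382  0.7457 -0.7441] F [ 0.6126 -1.9156  0.1432] T [-0.313  -0.0711 -0.2617] w 0.1746657852753548
```

Emit:
{"fn": "carry_out", "kwargs": {
  "deltas": [
    [[0, 0, 0], -1.5],
    [[0, 0, 0], -3],
    [[0, 0, 0], -4.5],
    [[0, 0, 0], -4.5]
  ]
}}

```text
t: 10.68
eef_pos: [0.5402, 0.183, 0.1121]
tool_rot: [-0.003, 0.964, -0.266, 0.003]
contact_force: [0.1, -1.2, 2.1]
gripper_width: 0.177
```

```bash
python3 st.py
```

```text
t 10.675 p [0.5402 0.183  0.1121] x -30.88 z [ 0.0068  0.0042 -1.    ] q [-0.7844  0.5066  0.4548  1.9538 -0.3224  0.7436 -0.68  ] F [ 0.1016 -1.1787  2.0824] T [-0.2739  0.1498 -0.1377] w 0.17726772975067143
```

Emit:
{"fn": "carry_out", "kwargs": {
  "deltas": [
    [[0, 0, 0], -1.5],
    [[0, 0, 0], -3],
    [[0, 0, 0], -3]
  ]
}}

```text
t: 11.05
eef_pos: [0.5401, 0.1831, 0.1121]
tool_rot: [-0.003, 0.971, -0.241, 0.003]
contact_force: [-0.6, -1.5, 2.2]
gripper_width: 0.174
```

```bash
python3 st.py
```

```text
t 11.05 p [0.5401 0.1831 0.1121] x -27.84 z [ 0.0066  0.0043 -1.    ] q [-0.7741  0.5041  0.4407  1.9532 -0.312   0.7423 -0.6367] F [-0.5544 -1.5262  2.2372] T [-0.2622  0.2397 -0.165 ] w 0.1741998357248397
```

Emit:
{"fn": "carry_out", "kwargs": {
  "deltas": [
    [[0, 0, 0], -1.5],
    [[0, 0, 0], -3],
    [[0, 0, 0], -3]
  ]
}}

```text
t: 11.42
eef_pos: [0.54, 0.1831, 0.112]
tool_rot: [-0.003, 0.977, -0.215, 0.003]
contact_force: [-0.4, -0.7, 1.7]
gripper_width: 0.178
```

```bash
python3 st.py
```

```text
t 11.425 p [0.54   0.1831 0.112 ] x -24.8 z [ 0.0064  0.0043 -1.    ] q [-0.7637  0.5017  0.4266  1.9526 -0.3016  0.7412 -0.5932] F [-0.4302 -0.7335  1.7346] T [-0.184   0.2795 -0.1303] w 0.17751014647636948
```

Emit:
{"fn": "carry_out", "kwargs": {
  "deltas": [
    [[0, 0, 0], -1.5],
    [[0, 0, 0], -3],
    [[0, 0, 0], -3]
  ]
}}

```text
t: 11.8
eef_pos: [0.54, 0.1831, 0.112]
tool_rot: [-0.003, 0.982, -0.189, 0.003]
contact_force: [0.3, -1.3, 2.3]
gripper_width: 0.179
```

```bash
python3 st.py
```

```text
t 11.8 p [0.54   0.1831 0.112 ] x -21.77 z [ 0.0063  0.0044 -1.    ] q [-0.7533  0.4993  0.4126  1.9519 -0.2914  0.7401 -0.5498] F [ 0.2913 -1.3169  2.2542] T [-0.2157  0.3453 -0.1595] w 0.1785787437428559
```

Emit:
{"fn": "carry_out", "kwargs": {
  "deltas": [
    [[0, 0, 0], -1.5],
    [[0, 0, 0], -3],
    [[0, 0, 0], -3]
  ]
}}

```text
t: 12.18
eef_pos: [0.5399, 0.1832, 0.1121]
tool_rot: [-0.003, 0.987, -0.163, 0.003]
contact_force: [-0.6, -2.1, 2.4]
gripper_width: 0.175
```

```bash
python3 st.py
```

```text
t 12.175 p [0.5399 0.1832 0.1121] x -18.73 z [ 0.0062  0.0046 -1.    ] q [-0.7428  0.4971  0.3986  1.9512 -0.2812  0.739  -0.5062] F [-0.5521 -2.0784  2.444 ] T [-0.2165  0.42   -0.1326] w 0.17543407667778135
```

Emit:
{"fn": "carry_out", "kwargs": {
  "deltas": [
    [[0, 0, 0], -1.5],
    [[0, 0, 0], -3],
    [[0, 0, 0], -3]
  ]
}}

```text
t: 12.55
eef_pos: [0.5398, 0.1832, 0.112]
tool_rot: [-0.003, 0.991, -0.136, 0.003]
contact_force: [-1.7, -1.6, 2.7]
gripper_width: 0.177
```

```bash
python3 st.py
```

```text
t 12.55 p [0.5398 0.1832 0.112 ] x -15.69 z [ 0.006   0.0046 -1.    ] q [-0.7324  0.495   0.3846  1.9506 -0.2711  0.7381 -0.4626] F [-1.7398 -1.5758  2.6664] T [-0.2308  0.4275 -0.1316] w 0.17699535815160103
```

Emit:
{"fn": "carry_out", "kwargs": {
  "deltas": [
    [[0, 0, 0], -1.5],
    [[0, 0, 0], -3],
    [[0, 0, 0], -3]
  ]
}}

```text
t: 12.92
eef_pos: [0.5397, 0.1833, 0.112]
tool_rot: [-0.003, 0.994, -0.11, 0.003]
contact_force: [-0.2, -1.1, 2.9]
gripper_width: 0.177
```

```bash
python3 st.py
```

```text
t 12.925 p [0.5397 0.1833 0.112 ] x -12.65 z [ 0.0058  0.0047 -1.    ] q [-0.722   0.493   0.3706  1.95   -0.261   0.7372 -0.4189] F [-0.1556 -1.1376  2.9311] T [-0.1997  0.4348 -0.0816] w 0.17731405847244275
```

Emit:
{"fn": "carry_out", "kwargs": {
  "deltas": [
    [[0, 0, 0], -1.5],
    [[0, 0, 0], -3],
    [[0, 0, 0], -3]
  ]
}}

```text
t: 13.3
eef_pos: [0.5397, 0.1833, 0.1121]
tool_rot: [-0.003, 0.996, -0.084, 0.003]
contact_force: [-1.1, -0.9, 3.4]
gripper_width: 0.178
```

```bash
python3 st.py
```

```text
t 13.3 p [0.5397 0.1833 0.1121] x -9.61 z [ 0.0057  0.0048 -1.    ] q [-0.7115  0.491   0.3567  1.9493 -0.2511  0.7364 -0.3751] F [-1.0855 -0.857   3.3727] T [-0.1961  0.5097 -0.1356] w 0.17790277714583708
```

Emit:
{"fn": "carry_out", "kwargs": {
  "deltas": [
    [[0, 0, 0], -1.5],
    [[0, 0, 0], -3],
    [[0, 0, 0], -3]
  ]
}}

```text
t: 13.68
eef_pos: [0.5395, 0.1832, 0.112]
tool_rot: [-0.003, 0.998, -0.058, 0.002]
contact_force: [-1.8, -0.6, 3.3]
gripper_width: 0.182
```

```bash
python3 st.py
```

```text
t 13.675 p [0.5395 0.1832 0.112 ] x -6.59 z [ 0.0052  0.0049 -1.    ] q [-0.701   0.4891  0.3429  1.9487 -0.2413  0.736  -0.3315] F [-1.7647 -0.5925  3.3026] T [-0.1784  0.6934 -0.3663] w 0.1815864890045212
```

Emit:
{"fn": "carry_out", "kwargs": {
  "deltas": [
    [[0, 0, 0], -0.5],
    [[0, 0, 0], -1],
    [[0, 0, 0], -1]
  ]
}}

```text
t: 14.05
eef_pos: [0.5391, 0.183, 0.112]
tool_rot: [-0.002, 0.999, -0.049, 0.002]
contact_force: [-2.2, -2.0, 5.4]
gripper_width: 0.174
```

```bash
python3 st.py
```

```text
t 14.05 p [0.5391 0.183  0.112 ] x -5.58 z [ 0.0044  0.0046 -1.    ] q [-0.6975  0.4883  0.3385  1.9489 -0.238   0.7364 -0.3166] F [-2.2129 -2.0315  5.4247] T [-0.3743  0.9987 -0.3181] w 0.1740154556997083
```

Emit:
{"fn": "carry_out", "kwargs": {
  "deltas": [
    [[0, 0, 0], -0.5],
    [[0, 0, 0], -1],
    [[0, 0, 0], -1]
  ]
}}

```text
t: 14.42
eef_pos: [0.5386, 0.1828, 0.112]
tool_rot: [-0.002, 0.999, -0.04, 0.002]
contact_force: [-4.0, -2.0, 5.8]
gripper_width: 0.175
```

```bash
python3 st.py
```

```text
t 14.425 p [0.5386 0.1828 0.112 ] x -4.56 z [ 0.0032  0.0043 -1.    ] q [-0.694   0.4875  0.3339  1.9491 -0.2346  0.7372 -0.3019] F [-3.9722 -2.0372  5.7661] T [-0.333   1.0738 -0.323 ] w 0.1751861054177059
```

Emit:
{"fn": "carry_out", "kwargs": {
  "deltas": [
    [[0, 0, 0], -0.5],
    [[0, 0, 0], -1],
    [[0, 0, 0], -1]
  ]
}}

```text
t: 14.8
eef_pos: [0.5384, 0.1827, 0.1121]
tool_rot: [-0.002, 1.0, -0.031, 0.001]
contact_force: [-3.0, -1.1, 6.1]
gripper_width: 0.175
```

```bash
python3 st.py
```

```text
t 14.8 p [0.5384 0.1827 0.1121] x -3.6 z [ 0.0026  0.0045 -1.    ] q [-0.6904  0.4867  0.3294  1.9491 -0.2316  0.7375 -0.2876] F [-2.9824 -1.1106  6.1473] T [-0.3482  0.9265 -0.6562] w 0.1745365677136935
```

The stop is felt: torque jumped to 0.66 N m at about 80°, and the spring lifts with about 6 N. I'll back off 0.8° and lift gently.

Emit:
{"fn": "carry_out", "kwargs": {
  "deltas": [
    [[0, 0, 0], 0.8],
    [[0, 0, -0.1], 0.8],
    [[0, 0, -0.2], 0.8],
    [[0, 0, -0.3], 0.8],
    [[0, 0, -0.3], 0.8]
  ]
}}

```text
t: 15.42
eef_pos: [0.5383, 0.1827, 0.1151]
tool_rot: [-0.002, 0.999, -0.038, 0.001]
contact_force: [-1.9, -1.4, 1.5]
gripper_width: 0.178
```

```bash
python3 st.py
```

```text
t 15.425 p [0.5383 0.1827 0.1151] x -4.38 z [ 0.0026  0.0044 -1.    ] q [-0.6948  0.4827  0.3348  1.9477 -0.2318  0.7437 -0.3009] F [-1.861  -1.3889  1.482 ] T [-0.1934  0.5524 -0.1478] w 0.17779574741238274
```

Free: it rose 3 mm without pulling. Lifting further.

Emit:
{"fn": "carry_out", "kwargs": {
  "deltas": [
    [[0, 0, -0.2], 0],
    [[0, 0, -0.4], 0],
    [[0, 0, -0.6], 0],
    [[0, 0, -0.8], 0]
  ]
}}

```text
t: 15.92
eef_pos: [0.5384, 0.1829, 0.1233]
tool_rot: [-0.002, 0.999, -0.038, 0.001]
contact_force: [-0.3, 0.2, -2.3]
gripper_width: 0.177
```

```bash
python3 st.py
```

```text
t 15.925 p [0.5384 0.1829 0.1233] x -4.36 z [ 0.0028  0.0046 -1.    ] q [-0.6992  0.4707  0.3397  1.9431 -0.2258  0.7596 -0.3058] F [-0.3189  0.1609 -2.2509] T [0.0729 0.1139 0.0264] w 0.17703741510295062
```

Emit:
{"fn": "carry_out", "kwargs": {
  "deltas": [
    [[0, 0, -1], 0],
    [[0, 0, -2], 0],
    [[0, 0, -3], 0],
    [[0, 0, -4], 0],
    [[0, 0, -5.2], 0],
    [[0, 0, -6.7], 0],
    [[0, 0, -6.7], 0]
  ]
}}

```text
t: 16.8
eef_pos: [0.5391, 0.1829, 0.1919]
tool_rot: [-0.003, 0.999, -0.038, 0.003]
contact_force: [-0.8, -0.8, -2.9]
gripper_width: 0.177
```

```bash
python3 st.py .5752 -.1898 .18 -4.4
python3 - <<'E'
from h import *
a=shot('top','top3');b=shot('side','side3')
A=cv2.resize(a[150:230,220:300],(400,400),interpolation=cv2.INTER_CUBIC)
B=cv2.resize(b[75:195,240:360],(400,400),interpolation=cv2.INTER_CUBIC)
cv2.imwrite('pics/crop4.png',np.hstack([A,B])[:,:,::-1])
# dish in the side view: check of the top estimate
s=b.astype(int);m=(np.abs(s[:,:,0]-s[:,:,2])<25)[240:295,325:390]
n,l,st,c=cv2.connectedComponentsWithStats(m.astype(np.uint8));i=1+st[1:,4].argmax()
print(st[i],c[i]+[325,240],px('side',[.5752,-.1898,.012])[::-1])
E
```

```text
t 16.8 p [0.5391 0.1829 0.1919] x -4.36 z [ 0.0054  0.0059 -1.    ] q [-0.7309  0.377   0.3745  1.8942 -0.178   0.8948 -0.3454] F [-0.7833 -0.8457 -2.864 ] T [-0.0337 -0.0043 -0.0346] w 0.17716480713962163
shift cm [ 6.4266 36.8914  0.9875] turn 0.040850566093417306
[  11    8   43   39 1322] [356.93267776 267.25491679] [356.84828274 265.13125747]
```

View pics/crop4.png

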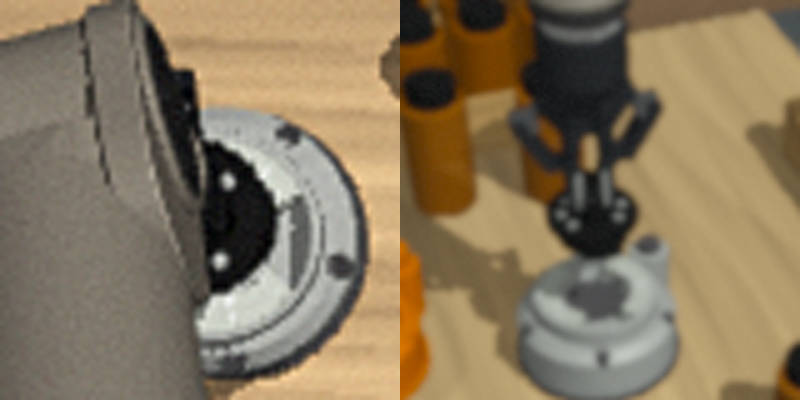

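The cap is off the neck and held upright; the button stays down. Moving over the dish.

Emit:
{"fn": "carry_out", "kwargs": {
  "deltas": [
    [[0.4, 2.5, 0], 0],
    [[1.2, 7, 0], 0],
    [[2.1, 12, 0], 0],
    [[3, 17, 0], 0],
    [[3.8, 22, 0], 0],
    [[4.7, 27, 0], 0],
    [[5.6, 32, 0], 0],
    [[6.2, 35.5, 0], 0],
    [[6.4, 36.9, 0], 0],
    [[6.4, 36.9, 0], 0]
  ]
}}

```text
t: 18.15
eef_pos: [0.5735, -0.1904, 0.1882]
tool_rot: [-0.003, 0.999, -0.039, 0.001]
contact_force: [1.1, 1.0, -2.3]
gripper_width: 0.174
```

```bash
python3 st.py .5752 -.1898 .062 -4.4
```

```text
t 18.15 p [ 0.5735 -0.1904  0.1882] x -4.43 z [ 0.0019  0.005  -1.    ] q [-0.1237  0.4526  0.4564  1.8135 -0.2493  0.9312  0.3657] F [ 1.1454  1.0256 -2.3168] T [ 0.0657 -0.0291 -0.0141] w 0.17413701660787936
shift cm [ 0.1439 -0.0077 12.6178] turn -0.025102839813921918
```

Emit:
{"fn": "carry_out", "kwargs": {
  "deltas": [
    [[0.1, 0, 2.5], 0],
    [[0.15, 0, 5.5], 0],
    [[0.15, 0, 8.5], 0],
    [[0.15, 0, 10.5], 0],
    [[0.15, 0, 11.5], 0],
    [[0.15, 0, 12.2], 0],
    [[0.15, 0, 12.2], 0]
  ]
}}

```text
t: 19.02
eef_pos: [0.5755, -0.1899, 0.0664]
tool_rot: [-0.003, 0.999, -0.039, 0.001]
contact_force: [-0.4, 0.1, -1.4]
gripper_width: 0.177
```

```bash
python3 st.py .5752 -.1898 .057 -4.4
python3 - <<'E'
from h import *
a=shot('top','top4');b=shot('side','side4')
A=cv2.resize(a[145:225,355:435],(400,400),interpolation=cv2.INTER_CUBIC)
B=cv2.resize(b[205:305,305:405],(400,400),interpolation=cv2.INTER_CUBIC)
cv2.imwrite('pics/crop5.png',np.hstack([A,B])[:,:,::-1])
E
```

```text
t 19.025 p [ 0.5755 -0.1899  0.0664] x -4.42 z [ 0.0022  0.005  -1.    ] q [-0.0611  0.6173  0.3782  1.8795 -0.3436  0.7076  0.4402] F [-0.4311  0.1344 -1.4492] T [-0.0107 -0.0207 -0.0105] w 0.17691231954251369
shift cm [-0.028  -0.0024  0.9357] turn -0.022799593186992873
```

View pics/crop5.png

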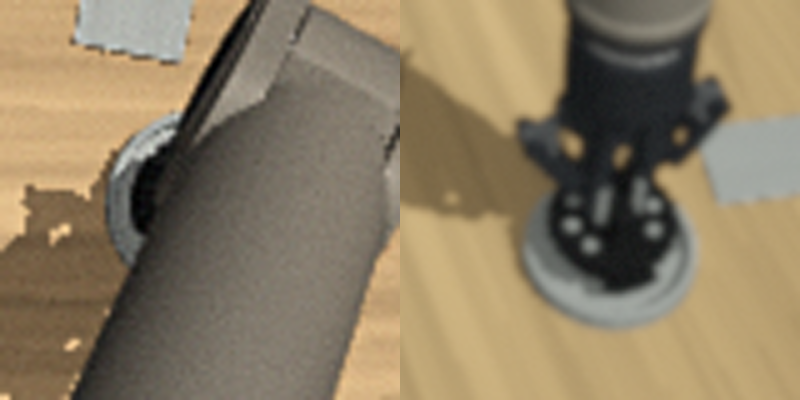

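The cap is centred over the dish with its rim clear all round. Lowering.

Emit:
{"fn": "carry_out", "kwargs": {
  "deltas": [
    [[0, 0, 0.2], 0],
    [[0, 0, 0.4], 0],
    [[0, 0, 0.6], 0],
    [[0, 0, 0.7], 0],
    [[0, 0, 0.8], 0],
    [[0, 0, 0.9], 0]
  ]
}}

```text
t: 19.88
eef_pos: [0.5758, -0.1901, 0.0578]
tool_rot: [-0.002, 0.999, -0.039, 0.001]
contact_force: [0.0, 0.3, -2.7]
gripper_width: 0.171
```

Emit:
{"fn": "carry_out", "kwargs": {
  "deltas": [
    [[0, 0, 0.05], 0],
    [[0, 0, 0.1], 0],
    [[0, 0, 0.15], 0],
    [[0, 0, 0.2], 0],
    [[0, 0, 0.2], 0]
  ]
}}

```text
t: 20.5
eef_pos: [0.5759, -0.1901, 0.0562]
tool_rot: [-0.002, 0.999, -0.039, 0.002]
contact_force: [-1.2, 0.9, 4.8]
gripper_width: 0.177
```

Landed, with about 7 N on the dish. Opening, then rising.

Emit:
{"fn": "carry_out", "kwargs": {
  "deltas": [
    [[0, 0, 0], 0],
    [[0, 0, 0], 0],
    [[0, 0, 0], 0],
    [[0, 0, 0], 0]
  ],
  "hand": 0.55
}}

```text
t: 21.0
eef_pos: [0.5759, -0.1902, 0.0562]
tool_rot: [-0.002, 0.999, -0.039, 0.002]
contact_force: [-0.6, -0.3, 0.2]
gripper_width: 0.55
```

Emit:
{"fn": "carry_out", "kwargs": {
  "deltas": [
    [[0, 0, -0.5], 0],
    [[0, 0, -1.5], 0],
    [[0, 0, -3], 0],
    [[0, 0, -5], 0],
    [[0, 0, -8], 0],
    [[0, 0, -12], 0],
    [[0, 0, -12], 0]
  ]
}}

```text
t: 21.88
eef_pos: [0.5777, -0.1918, 0.1808]
tool_rot: [-0.002, 0.999, -0.039, 0.005]
contact_force: [-0.1, 0.0, 0.1]
gripper_width: 0.549
```

Emit:
{"fn": "carry_out", "kwargs": {
  "deltas": [
    [[0, -4, 0], 0],
    [[0, -8, 0], 0],
    [[0, -12, 0], 0],
    [[0, -16, 0], 0],
    [[0, -20, 0], 0],
    [[0, -22, 0], 0],
    [[0, -22, 0], 0]
  ]
}}

```text
t: 22.75
eef_pos: [0.5948, 0.0286, 0.1817]
tool_rot: [-0.002, 0.999, -0.038, 0.005]
contact_force: [0.1, 0.1, -0.2]
gripper_width: 0.553
```

```bash
python3 - <<'E'
from h import *
a=shot('top','top5');b=shot('side','side5')
A=cv2.resize(a[150:230,350:430],(400,400),interpolation=cv2.INTER_CUBIC)
B=cv2.resize(b[120:300,240:420],(400,400),interpolation=cv2.INTER_CUBIC)
cv2.imwrite('pics/crop6.png',np.hstack([A,B])[:,:,::-1])
E
python3 st.py
```

```text
t 22.85 p [0.5947 0.0255 0.1819] x -4.57 z [ 0.0108  0.0023 -0.9999] q [-0.4747  0.4366  0.4284  1.8472 -0.2289  0.8948 -0.0192] F [-0.8582  0.1164 -0.2037] T [-0.0057  0.0136  0.036 ] w 0.5512884527449914
```

View pics/crop6.png

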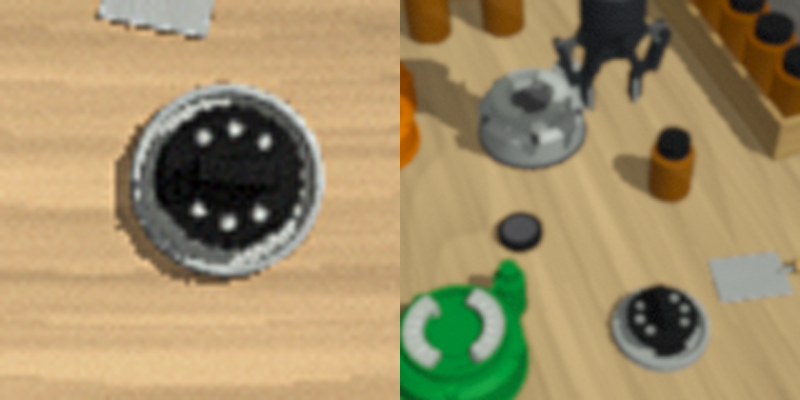

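The cap sits flat in the dish, at about pixel (185,396) against the dish centre at (186,395). The bystanders in view stand where they were and the arm is clear. Handing in.

```bash
python3 -c "
from h import *
print(bot.hand_in())"
```

```text
the job is handed in; nothing more can be done
None
```

The filter cap is off the steel vessel and standing upright in the dish, let go. The job was handed in at about 23 s of the 72 s allowed, and the hand-in gave no verdict.

- **Button:** I pressed it about 10 mm to its bottom stop; the highest reading was about 15 N. In the pictures after the press it still looked down, but I did not measure it again.
- **Turn:** The cap turned anticlockwise about 80° to the stop, where I felt 0.66 N m. I backed off about 0.8° before lifting.
- **Lift:** It rose freely, with about its own weight on the wrist.
- **Set-down:** It landed with about 7 N on the dish. In the last pictures it sits flat, about 1 to 2 px (roughly 3 to 4 mm) from the dish's centre.
- **Surroundings:** The gripper was open and clear, and the wrist force was near zero. The small jar, spare lid and spatula looked unmoved. I did not measure any of the bystanders again, and the final crop hardly shows the large jars and not the cup.

One measurement disagreed. In the first picture the button appeared 88 mm from the axis, not the stated 95 mm. I took this to be the button's side showing, aimed close to 95 mm, and the press landed well.

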